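Close a split mould insert on its dowels and hold it shut

ROBOT

A 6-joint arm with a two-finger parallel gripper is mounted at the origin on the work surface. World frame = base frame: x ahead of the robot, y to its left, z up, the work surface at z = 0. Lengths are in mm, angles in rad, forces in N, time in s.
With the tool pointing down it reaches from about 350 to 975 mm from the base axis. Payload 7.1 kg.
Tool frame: the origin (TCP) lies on the mounting face of the last link; the fingertips stand 182 mm ahead of it and the grasp point (between the pads) lies 163 mm ahead of it (ctrl.finger_overhang is the distance from the TCP to the fingertips, in mm); z points along the fingers, y is the direction in which the jaws open and shut (so a half turn about z gives the same grasp; the last joint's range is limited). The gripper opens to 88 mm and grips with 3 to 60 N. Pads are 20 mm wide; open, the fingers measure 115 mm over their backs; the gripper's body (75 mm by 178 mm) begins 61 mm behind the grasp point.
Start: joints at [-1.173, 0.423, 1.63, -0, 1.089, -0.019], TCP at [253.038, -571.47, 404.675] pointing down, gripper open.
Joint ranges: [-3, 3], [-0.9, 2.11], [0.09, 2.58], [-1.31, 4.45], [0.11, 2.69], [-2.54, 2.54]. Speed limits (rad/s): [2.39, 2.39, 3.01, 3.14, 3.14, 3.14].

INTERFACE

Orientations are given as a rotation vector (axis times angle).
In Python, from workcell import ctrl, viewer, recognise gives the robot as it stands.
- The arm moves only by the shell command python3 -m handwheel 'ROWS'. ROWS is JSON, a list of rows, each an object of numbers: "gripper": the closure, from 0 (fully open) to 1 (shut); "tx", "ty", "tz": the shift along the tool's x, y, z in m; "rx", "ry", "rz": the turn, a rotation vector about the tool's x, y, z in degrees. In form: [{"gripper": .., "tx": .., "ty": .., "tz": .., "rx": .., "ry": .., "rz": ..}, ...]. A call has 1 to 8 rows; each row shifts and turns the commanded pose from where the row before left it, along the tool's axes as they then stand; what a row does not reach is not made up. A row lasts 1/8 s, in which the tool goes at most 62.5 mm and 10.7 degrees, less where a joint would pass 70% of its speed; a pose out of reach is approached as far as the arm can. A call with a gripper value outside its range is refused whole. The fingers move at their own pace and stop on an object; the grip force is fixed at half the most. Time passes only in rows, so rows that do not move let the fingers close. It gives the time, the measured TCP pose, the force and the opening at its end, in the units of the state.
- ctrl.get_obs(): the state, without advancing time (a new reading comes with each control period).
- viewer.get_image(name): name is "side" or "top" or "wrist"; returns a dict with "image" (480x640x3 uint8, red, green, blue), "range_z" (480x640 float32, mm along the optical axis (not along the pixel's ray), 0 where there is no reading), "vfov" (degrees; the focal length in pixels is half the picture's height over the tangent of half this angle, whatever the lens; pixels are square), "cx", "cy" (the principal point, pixels), "extrinsics" (4x4, takes a point from world to camera coordinates); the wrist camera has in their place "T_tool_cam" (4x4, takes a point from camera to tool coordinates, whose origin is the TCP and whose axes are the flange's). Camera axes: x right, y up, looking along -z (the intrinsics and any distortion apply to the point x, -y, -z); pixel columns grow to the right and rows downward; lengths in mm; the calibration is good to about 2 mm. A picture is of the moment at which its call begins: read the wrist's pose just before it.
- ctrl.close_job(): hands the job in, once; it reports no verdict.
Trained networks look in a picture, given as the dict that the camera call returned (one of the last four; its "shot" number tells which), for a name from the list of things; names that differ only in an ending like _2 or _b are one class to them, and where a whole thing is asked for, a point or a joint stands for the part that bears it (a point fixed in the world has none). Each returns a list of dicts, best first, with "p" (0 to 1); they miss things now and then, are a little off and sometimes report something else, mostly with a low value. They report only what shows in the picture. A call takes as long as a camera call. They do not tell look-alikes from the thing itself.
- recognise(picture, name): "xy" ([column, row] as shares, 0 to 1, of the picture: columns of its width, rows of its height, amid what is visible of it).
The state is a dict: "t": time; "qpos": joint angles; "qvel": joint speeds; "joint_torque": joint torques, N m; "ee_pos": TCP position; "orientation": TCP orientation; "ft_force": force on the tool from outside, world axes, zero at the start; "moment": the same for the moment, N m; "width": finger opening in mm.
Only numpy, scipy, OpenCV 4.12 (cv2) and the standard library are available. Lean on these libraries where they do the work, as an engineer would, in place of code of your own. Each camera call takes 0.05 s, during which the arm holds its last target.

TASK

Slide the upper mould half along its storage slide, out from under the two overhanging lips, then lift it over to the lower half locked in the green fixture and fit it on the two dowels. Press the pair fully closed against the spring ejector pin and finish while still holding it pressed shut: the spring parts the halves if you let go. Do not disturb the tools and parts lying around on the bench.

Things in the scene. Friction and masses are not known exactly. Their poses are not given: they have to be found in the camera images.
- upper_mid (a point): Loose upper mould half, aluminium, 0.28 to 0.42 kg: plate 60 (own x) x 96 (y) x 12 mm; on top a central grip block 30 (x) x 24 (y) mm, its top 58 mm above the plate's underside. Two 12 mm through holes at y = +-30 mm. Point: on the central axis, 29 mm above the underside; z up. Symmetric: a half turn fits too. Starts flat in the slide at x about 38 mm, axes as the slide's.
- mouth (a point): Dark steel storage slide, fixed. Point: on its floor, 10 mm above the bench, midway between the lips at their front edge; x points inward. Side walls (y = +-51 mm) and lips run x = 0 to 75 mm, to a back stop; bare floor runs out to x = -77 mm. Lips overhang to y = +-41 mm, 14 to 19 mm above the floor (2 mm over the plate). Upper half lifts free once its centre is past x = -30 mm.
- parting (a point): Lower mould half, aluminium block 60 (x) x 96 (y) mm, locked in the fixed green fixture (base 150 x 180 mm). Point: centre of its flat upper face, 40 mm above the bench; z up. Two upright 10 mm dowels at y = +-30 mm stand 19 mm above the face, top 6 mm tapered. Only they and the ejector pin rise above the face. Closed, upper_mid is 29 mm above this point.
- ejector (a joint): Spring ejector pin, 20 mm in diameter, at the centre of the lower half's face: 0 = up, 6 mm above the face; 0.006 = pushed flush. Takes about 5 N to start moving and 10 N to push flush, more than the upper half weighs.
- round_insert: bystander: polished round steel cavity insert, 56 mm flange, 28 mm tall; origin under its centre
- stone_box: bystander: open yellow plastic box of polishing stones, 130 x 80 x 26 mm; origin under its centre
- lap_a: bystander: tan boxwood lap, a stick 106 x 16 x 12 mm lying along its own x; origin on its underside near the middle
- lap_b: bystander: second tan boxwood lap, same size
- paste_jar: bystander: small white paste jar, 36 mm across, 36 mm tall; origin under its centre
- brush: bystander: small brush, 150 mm long, lying along its own x
- parallel: bystander: small steel parallel block 50 x 20 x 12 mm; origin under its centre
Things that resemble listed ones, but are neither listed nor needed, are in the scene too. Of the things that look like the part that bears upper_mid, the largest one is meant.

How it is judged (in metres and radians):
On the way:
1. the upper half is slid out from under the lips along the slide's floor (x of upper_mid in the frame of mouth between -0.12 and -0.025 m and y of upper_mid in the frame of mouth between -0.03 and 0.03 m and z of upper_mid in the frame of mouth below 0.045 m).
At the end, for the whole second after the job is handed in: upper half on both dowels (centre within 2.5 mm, turn under 0.07 rad, tilt under 0.05 rad), within 1.5 mm of the lower face, ejector pin in by over 4.5 mm, halves pressed together with over 6 N, robot still bearing on the upper half with over 2 N (horizontal distance between upper_mid and parting below 0.0025 m and z of upper_mid in the frame of parting between 0.025 and 0.0305 m and angle between the y axis of upper_mid and the y axis of parting, either way round below 0.07 rad and angle between upper_mid's own z axis and vertical below 0.05 rad and value of joint ejector above 0.0045 m and contact force between upper and fixture above 6 N and contact force between any of the fingers, the arm and upper above 2 N); the arm keeps its last pose, push and grip.
It fails at once if a bystander on the bench is moved more than 25 mm (distance of any of round_insert, stone_box, lap_a, lap_b, paste_jar, brush, parallel from where it was at the start of the episode above 0.025 m).
It also fails if it takes over 54 s, if anything falls off the work surface, if the arm or the gripper's body presses on something with over 40 N, if the wrist force passes 120 N, or if a joint passes its speed limit or range.

## Working session

There is one attempt and no reset: what is moved stays moved. The work goes in short steps, Python scripts to look and compute and a shell command to move; the robot and the scene stay as the last step left them, time stands still between calls to the robot, and variables do not carry over. Pictures are saved under pics/ and viewed, and the job is handed in when it is done.

```bash
ls; mkdir -p pics; cat > h.py <<'E'
import numpy as np, cv2
from workcell import ctrl, viewer, recognise
from scipy.spatial.transform import Rotation as R
def T_tool():
    o=ctrl.get_obs(); T=np.eye(4); T[:3,:3]=R.from_rotvec(o['orientation']).as_matrix(); T[:3,3]=o['ee_pos']; return T
def shot(name):
    T=T_tool(); p=viewer.get_image(name)
    p['c2w']= T@np.array(p['T_tool_cam']) if name=='wrist' else np.linalg.inv(np.array(p['extrinsics']))
    p['f']=240/np.tan(np.radians(p['vfov'])/2)
    return p
def save(p,fn): cv2.imwrite('pics/'+fn,p['image'][:,:,::-1])
def cloud(p):
    v,u=np.mgrid[0:480,0:640]; z=p['range_z'].astype(float)
    c=np.stack([(u-p['cx'])/p['f']*z,-(v-p['cy'])/p['f']*z,-z],-1)
    w=c@p['c2w'][:3,:3].T+p['c2w'][:3,3]; w[z==0]=np.nan; return w
def ray(p,u,v,Z):
    d=p['c2w'][:3,:3]@np.array([(u-p['cx'])/p['f'],-(v-p['cy'])/p['f'],-1]); o=p['c2w'][:3,3]
    return o+d*(Z-o[2])/d[2]
E
python3 - <<'E'
from h import *
import pickle
for n in ['top','side','wrist']:
    p=shot(n); save(p,n+'0.png'); pickle.dump(p,open(n+'0.pkl','wb'))
    print(n,[k for k in p],p['vfov'],p['cx'],p['cy'],p['c2w'][:3,3].round())
    if n!='wrist':
        w=cloud(p)
        for q in ['upper_mid','ejector','stone_box','lap_a','round_insert','paste_jar','brush','parallel']:
            for d in recognise(p,q)[:4]:
                u,v=d['xy'][0]*640,d['xy'][1]*480
                print(q,round(d['p'],2),round(u),round(v),w[int(v),int(u)].round())
print(ctrl.get_obs())
E
```

```text
pics
top ['image', 'range_z', 'vfov', 'cx', 'cy', 'extrinsics', 'shot', 'c2w', 'f'] 50.93787206642388 325.7045752436453 232.02775646871658 [ 463.   13. 1149.]
upper_mid 0.8 266 264 [546. 142.  69.]
upper_mid 0.56 184 277 [521. 322.  41.]
ejector 0.46 430 280 [ 511. -216.   46.]
stone_box 0.6 133 242 [606. 448.  12.]
lap_a 0.75 516 283 [ 501. -417.    4.]
lap_a 0.22 431 278 [ 513. -218.   45.]
lap_a 0.18 335 209 [677.  -9.  13.]
brush 0.9 143 308 [455. 418.  19.]
brush 0.36 334 210 [673.  -9.  10.]
parallel 0.59 333 208 [679.  -7.  15.]
side ['image', 'range_z', 'vfov', 'cx', 'cy', 'extrinsics', 'shot', 'c2w', 'f'] 43.235056838102764 314.13982172577244 246.32653306849426 [-279. 1107.  970.]
upper_mid 0.69 296 290 [537. 152.  40.]
upper_mid 0.6 255 340 [517. 333.  12.]
stone_box 0.78 188 348 [615. 455.  19.]
lap_a 0.73 422 217 [ 480. -413.   15.]
lap_a 0.6 336 277 [523.  -4.  -2.]
round_insert 0.76 274 244 [739.   6.  31.]
paste_jar 0.57 372 204 [ 641. -365.   36.]
brush 0.89 248 376 [435. 440.  24.]
parallel 0.7 291 254 [687.  -8.   9.]
wrist ['image', 'range_z', 'vfov', 'cx', 'cy', 'T_tool_cam', 'shot', 'c2w', 'f'] 67.67191296893257 320.6855989465612 240.48275376682017 [ 325. -539.  385.]
{'t': 0.95, 'qpos': array([-1.17300990e+00,  4.23101906e-01,  1.62991668e+00, -9.46766487e-06,
        1.08860474e+00, -1.90198616e-02]), 'qvel': array([ 1.10145286e-03, -1.08283233e-03, -5.14395375e-04,  1.94349313e-03,
       -9.77593437e-04, -1.33458190e-05]), 'joint_torque': array([ 2.15889078e-03, -5.44573581e+01, -2.74051237e+01,  6.46058866e-02,
        1.66451884e-02, -4.71233250e-06]), 'ee_pos': array([ 253.02893297, -571.46604358,  404.66730394]), 'orientation': array([-3.07358724e+00, -6.49989647e-01,  2.20095943e-05]), 'ft_force': array([0.27285399, 0.03629215, 0.17520543]), 'moment': array([-0.02714728, -0.00643068, -0.01255469]), 'width': 87.79542549003135}
```

View pics/top0.png

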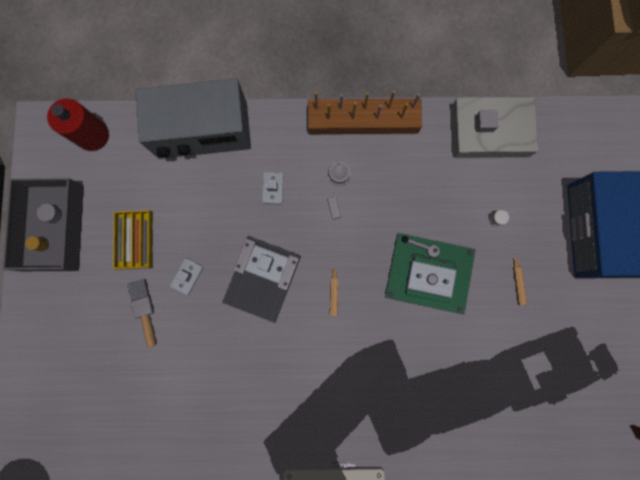

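View pics/side0.png

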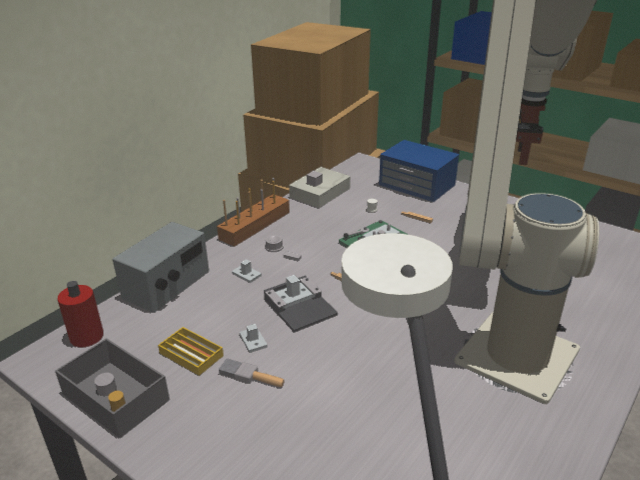

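Candidates for the upper half: the one in the dark slide at top(266,263), and two smaller look-alikes at (272,188) and (186,277). The one in the slide is the largest and sits under the lips. I'll check it in a close crop.

```bash
python3 - <<'E'
from h import *
import pickle
p=pickle.load(open('top0.pkl','rb'))
c=p['image'][225:330,215:310,::-1]; d=p['image'][225:330,375:485,::-1]
cv2.imwrite('pics/crop0.png',np.hstack([cv2.resize(x,(400,440),interpolation=cv2.INTER_CUBIC) for x in(c,d)]))
w=cloud(p)
for n,(a,b,cc,dd) in {'slide':(225,330,215,310),'fix':(225,320,375,485)}.items():
    s=w[a:b,cc:dd].reshape(-1,3)
    for lo,hi in [(5,14),(15,26),(26,36),(37,44),(44,64),(64,75)]:
        m=(s[:,2]>lo)&(s[:,2]<hi)
        if m.sum()>15:
            r=cv2.minAreaRect(s[m][:,:2].astype(np.float32)); print(n,lo,hi,m.sum(),np.round(r[0]),np.round(r[1]),round(r[2],1),s[m][:,2].mean().round(1))
E
```

```text
slide 5 14 2249 [523. 153.] [208. 227.] 88.1 9.6
slide 15 26 848 [522. 155.] [127. 148.] 68.9 21.8
slide 26 36 820 [552. 144.] [126.  83.] 68.7 29.1
slide 44 64 26 [548. 144.] [24. 29.] 68.6 57.5
slide 64 75 147 [549. 144.] [24. 30.] 67.2 68.0
fix 5 14 1608 [ 531. -227.] [250. 206.] 89.3 12.1
fix 15 26 1330 [ 525. -223.] [179. 149.] 77.5 17.7
fix 26 36 633 [ 533. -210.] [125. 127.] 78.5 31.5
fix 37 44 1035 [ 536. -214.] [118. 118.] 82.4 40.3
fix 44 64 122 [ 511. -220.] [91. 57.] 81.2 49.0
```

View pics/crop0.png

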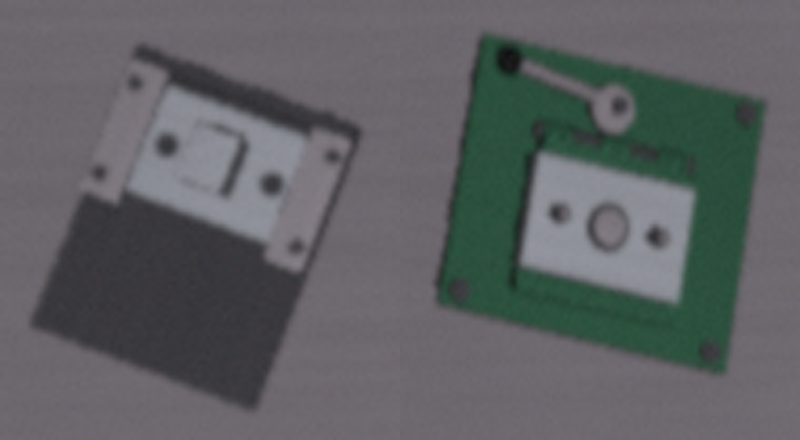

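The crop confirms it: full-size plate under two light lips with a central block (slide), and on the right the lower half with two dowels, centre pin, and a fixed clamp with a dark knob. Now I'll move over the slide for a wrist look.

```bash
cat >> h.py <<'E'
def plan(target, yaw, n, z=None):
    """rows from measured pose to target pos(mm), tool x yaw(deg), tool down. prints tool-axis rows"""
    T=T_tool(); Rm=T[:3,:3]; p=T[:3,3].copy()
    Rt=np.column_stack([[np.cos(np.radians(yaw)),np.sin(np.radians(yaw)),0],[np.sin(np.radians(yaw)),-np.cos(np.radians(yaw)),0],[0,0,-1]])
    rv=R.from_matrix(Rm.T@Rt).as_rotvec(degrees=True)
    st=np.round(rv/n,1); out=[]
    for i in range(n):
        t=np.round(Rm.T@((np.array(target)-p)/(n-i))/1000,4)
        p=p+Rm@t*1000
        out.append((t.tolist(),st.tolist())); Rm=Rm@R.from_rotvec(st,degrees=True).as_matrix()
    for o in out: print(o)
    print('end',p.round(1),'yaw',np.degrees(np.arctan2(Rm[1,0],Rm[0,0])).round(2))
E
python3 - <<'E'
from h import *
T=T_tool(); print(T.round(3)); p=shot('wrist'); print(np.array(p['T_tool_cam']).round(3))
plan([545,150,380],159,14)
E
```

```text
[[ 9.14000e-01  4.05000e-01 -0.00000e+00  2.53029e+02]
 [ 4.05000e-01 -9.14000e-01  0.00000e+00 -5.71466e+02]
 [-0.00000e+00 -0.00000e+00 -1.00000e+00  4.04667e+02]
 [ 0.00000e+00  0.00000e+00  0.00000e+00  1.00000e+00]]
[[ 0.     0.958  0.286 79.288]
 [ 1.    -0.     0.    -0.218]
 [ 0.     0.286 -0.958 19.552]
 [ 0.     0.     0.     1.   ]]
([0.0399, -0.0387, 0.0018], [0.0, 0.0, -9.7])
([0.0459, -0.0314, 0.0018], [0.0, 0.0, -9.7])
([0.0505, -0.0232, 0.0018], [0.0, 0.0, -9.7])
([0.0537, -0.0144, 0.0018], [0.0, 0.0, -9.7])
([0.0554, -0.0051, 0.0017], [0.0, 0.0, -9.7])
([0.0554, 0.0043, 0.0018], [0.0, 0.0, -9.7])
([0.0539, 0.0136, 0.0017], [0.0, 0.0, -9.7])
([0.0509, 0.0224, 0.0018], [0.0, 0.0, -9.7])
([0.0463, 0.0307, 0.0017], [0.0, 0.0, -9.7])
([0.0405, 0.0381, 0.0018], [0.0, 0.0, -9.7])
([0.0335, 0.0443, 0.0017], [0.0, 0.0, -9.7])
([0.0256, 0.0494, 0.0018], [0.0, 0.0, -9.7])
([0.0169, 0.053, 0.0017], [0.0, 0.0, -9.7])
([0.0077, 0.055, 0.0018], [0.0, 0.0, -9.7])
end [545. 150. 380.] yaw 159.68
```

```bash
python3 -m handwheel '[{"gripper":0,"tx":0.04,"ty":-0.039,"tz":0.002,"rz":-9.7},{"gripper":0,"tx":0.046,"ty":-0.031,"tz":0.002,"rz":-9.7},{"gripper":0,"tx":0.05,"ty":-0.023,"tz":0.002,"rz":-9.7},{"gripper":0,"tx":0.054,"ty":-0.014,"tz":0.002,"rz":-9.7},{"gripper":0,"tx":0.055,"ty":-0.005,"tz":0.002,"rz":-9.7},{"gripper":0,"tx":0.055,"ty":0.004,"tz":0.002,"rz":-9.7},{"gripper":0,"tx":0.054,"ty":0.014,"tz":0.002,"rz":-9.7},{"gripper":0,"tx":0.051,"ty":0.022,"tz":0.002,"rz":-9.7}]'; python3 -m handwheel '[{"gripper":0,"tx":0.046,"ty":0.031,"tz":0.002,"rz":-9.7},{"gripper":0,"tx":0.04,"ty":0.038,"tz":0.002,"rz":-9.7},{"gripper":0,"tx":0.034,"ty":0.044,"tz":0.002,"rz":-9.7},{"gripper":0,"tx":0.026,"ty":0.049,"tz":0.002,"rz":-9.7},{"gripper":0,"tx":0.017,"ty":0.053,"tz":0.002,"rz":-9.7},{"gripper":0,"tx":0.008,"ty":0.055,"tz":0.002,"rz":-9.7},{"gripper":0},{"gripper":0}]'
cat >> h.py <<'E'
def fit(s,lo,hi,ctr,rad):
    m=(s[:,2]>lo)&(s[:,2]<hi)&(np.hypot(s[:,0]-ctr[0],s[:,1]-ctr[1])<rad)
    q=s[m]; r=cv2.minAreaRect(q[:,:2].astype(np.float32)); print(lo,hi,m.sum(),np.round(r[0],1),np.round(r[1],1),round(r[2],1),'mean',q.mean(0).round(1)); return q
E
python3 - <<'E'
from h import *
import pickle
print(T_tool().round(3)); p=shot('wrist'); save(p,'w1.png'); pickle.dump(p,open('w1.pkl','wb'))
s=cloud(p).reshape(-1,3)
for lo,hi in [(64,75),(15,26),(26,34),(5,14)]: fit(s,lo,hi,(530,150),110)
E
```

```text
[[ 9.14000e-01  4.05000e-01  0.00000e+00  2.53057e+02]
 [ 4.05000e-01 -9.14000e-01 -0.00000e+00 -5.71456e+02]
 [-0.00000e+00  0.00000e+00 -1.00000e+00  4.04700e+02]
 [ 0.00000e+00  0.00000e+00  0.00000e+00  1.00000e+00]]
64 75 0 [0. 0.] [0. 0.] 0.0 mean [nan nan nan]
15 26 0 [0. 0.] [0. 0.] 0.0 mean [nan nan nan]
26 34 0 [0. 0.] [0. 0.] 0.0 mean [nan nan nan]
5 14 0 [0. 0.] [0. 0.] 0.0 mean [nan nan nan]$[0]: bad value
$[0]: bad value
h.py:33: RuntimeWarning: Mean of empty slice.
  q=s[m]; r=cv2.minAreaRect(q[:,:2].astype(np.float32)); print(lo,hi,m.sum(),np.round(r[0],1),np.round(r[1],1),round(r[2],1),'mean',q.mean(0).round(1)); return q
  ret = um.true_divide(
```

View pics/w1.png

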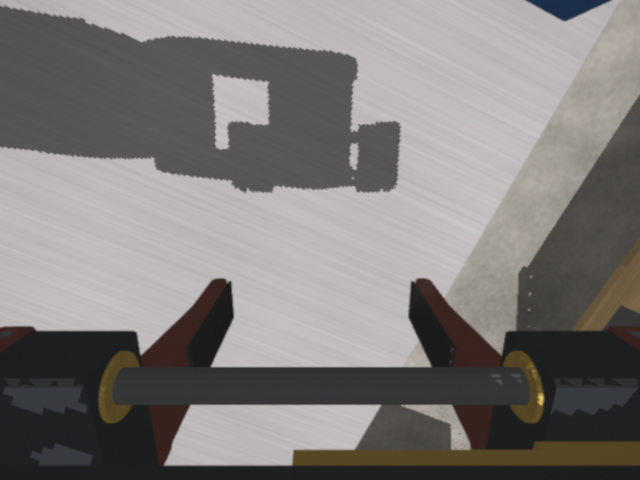

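The move was refused (rows probably need every key). I'll retry with all seven.

```bash
python3 -m handwheel '[{"gripper":0,"tx":0.04,"ty":-0.039,"tz":0.002,"rx":0,"ry":0,"rz":-9.7}]'
```

```text
t: 1.18
ee_pos: [273.4, -521.2, 402.8]
orientation: [3.005, 0.908, 0.0]
ft_force: [0.6, 0.7, 0.3]
width: 87.5
```

```bash
python3 -m handwheel '[{"gripper":0,"tx":0.046,"ty":-0.031,"tz":0.002,"rx":0,"ry":0,"rz":-9.7},{"gripper":0,"tx":0.05,"ty":-0.023,"tz":0.002,"rx":0,"ry":0,"rz":-9.7},{"gripper":0,"tx":0.054,"ty":-0.014,"tz":0.002,"rx":0,"ry":0,"rz":-9.7},{"gripper":0,"tx":0.055,"ty":-0.005,"tz":0.002,"rx":0,"ry":0,"rz":-9.7},{"gripper":0,"tx":0.055,"ty":0.004,"tz":0.002,"rx":0,"ry":0,"rz":-9.7},{"gripper":0,"tx":0.054,"ty":0.014,"tz":0.002,"rx":0,"ry":0,"rz":-9.7},{"gripper":0,"tx":0.051,"ty":0.022,"tz":0.002,"rx":0,"ry":0,"rz":-9.7}]'; python3 -m handwheel '[{"gripper":0,"tx":0.046,"ty":0.031,"tz":0.002,"rx":0,"ry":0,"rz":-9.7},{"gripper":0,"tx":0.04,"ty":0.038,"tz":0.002,"rx":0,"ry":0,"rz":-9.7},{"gripper":0,"tx":0.034,"ty":0.044,"tz":0.002,"rx":0,"ry":0,"rz":-9.7},{"gripper":0,"tx":0.026,"ty":0.049,"tz":0.002,"rx":0,"ry":0,"rz":-9.7},{"gripper":0,"tx":0.017,"ty":0.053,"tz":0.002,"rx":0,"ry":0,"rz":-9.7},{"gripper":0,"tx":0.008,"ty":0.055,"tz":0.002,"rx":0,"ry":0,"rz":-9.7},{"gripper":0,"tx":0,"ty":0,"tz":0,"rx":0,"ry":0,"rz":0}]'
python3 - <<'E'
from h import *
import pickle
print(T_tool().round(3)); p=shot('wrist'); save(p,'w2.png'); pickle.dump(p,open('w2.pkl','wb'))
s=cloud(p).reshape(-1,3)
for lo,hi in [(64,75),(15,26),(26,34),(5,14)]: fit(s,lo,hi,(530,150),110)
E
```

```text
t: 2.05
ee_pos: [420.4, -158.6, 389.0]
orientation: [1.981, 2.437, 0.001]
ft_force: [0.2, 0.1, -0.4]
width: 88.0
t: 2.92
ee_pos: [545.0, 151.7, 376.6]
orientation: [0.546, 3.093, 0.001]
ft_force: [-0.2, -1.1, -0.6]
width: 87.8
[[-9.39000e-01  3.43000e-01  1.00000e-03  5.45033e+02]
 [ 3.43000e-01  9.39000e-01  1.00000e-03  1.51719e+02]
 [-1.00000e-03  1.00000e-03 -1.00000e+00  3.76593e+02]
 [ 0.00000e+00  0.00000e+00  0.00000e+00  1.00000e+00]]
64 75 998 [549.6 145.1] [23.8 30.2] 69.0 mean [548.8 145.3  68.4]
15 26 4237 [549.  145.7] [125.1  75.8] 68.7 mean [548.5 146.2  22.2]
26 34 4762 [552.7 144.3] [126.5  83.7] 68.7 mean [556.4 142.7  29.5]
5 14 12886 [513.3 159.8] [128.2 152.8] 68.8 mean [482.9 171.3  10.4]
```

View pics/w2.png

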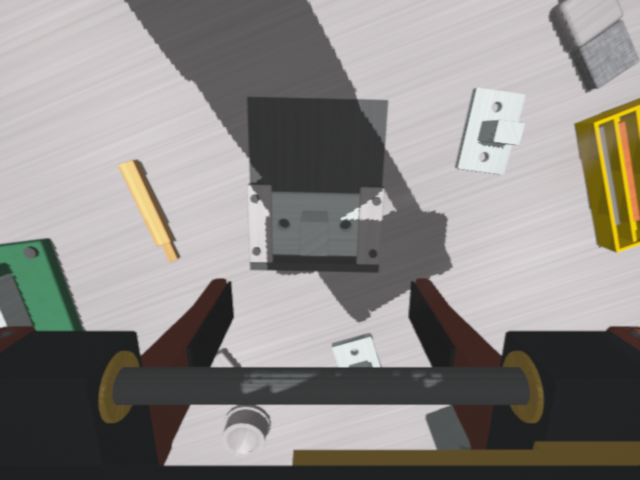

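The wrist view shows the upper half at (315,225) in the slide with lips left and right; the block (549.6,145.1), 24x30 mm, 68 mm high matches the description. Slide angle 68.8°. Descending with the jaws across the slide, tips 6 mm above the lips.

```bash
python3 - <<'E'
from h import *
plan([549.6,145.1,217],158.8,4)
E
```

```text
([-0.0017, -0.0007, 0.0398], [-0.0, -0.0, 0.2])
([-0.0017, -0.0007, 0.0399], [-0.0, -0.0, 0.2])
([-0.0017, -0.0006, 0.0398], [-0.0, -0.0, 0.2])
([-0.0017, -0.0007, 0.0399], [-0.0, -0.0, 0.2])
end [549.6 145.1 217. ] yaw 158.98
```

```bash
python3 -m handwheel '[{"gripper":0,"tx":-0.0017,"ty":-0.0007,"tz":0.04,"rx":0,"ry":0,"rz":0.25},{"gripper":0,"tx":-0.0017,"ty":-0.0007,"tz":0.04,"rx":0,"ry":0,"rz":0.25},{"gripper":0,"tx":-0.0017,"ty":-0.0006,"tz":0.04,"rx":0,"ry":0,"rz":0.25},{"gripper":0,"tx":-0.0017,"ty":-0.0007,"tz":0.0395,"rx":0,"ry":0,"rz":0.25},{"gripper":0,"tx":0,"ty":0,"tz":0,"rx":0,"ry":0,"rz":0}]'
python3 - <<'E'
from h import *
print(T_tool().round(3)); p=shot('wrist'); save(p,'w3.png')
s=cloud(p).reshape(-1,3)
for lo,hi in [(64,75),(15,26)]: fit(s,lo,hi,(530,150),110)
E
```

```text
t: 3.6
ee_pos: [548.0, 142.0, 215.0]
orientation: [-0.584, -3.081, 0.004]
ft_force: [-0.8, 0.2, -0.3]
width: 88.1
[[-9.31000e-01  3.66000e-01 -6.00000e-03  5.48011e+02]
 [ 3.66000e-01  9.31000e-01 -2.00000e-03  1.42028e+02]
 [ 5.00000e-03 -4.00000e-03 -1.00000e+00  2.14971e+02]
 [ 0.00000e+00  0.00000e+00  0.00000e+00  1.00000e+00]]
64 75 5428 [547.5 142.4] [109.3  29.5] 68.8 mean [545.7 145.3  68.7]
15 26 13959 [549.3 145.5] [125.9  77. ] 68.7 mean [546.7 146.7  22. ]
```

View pics/w3.png

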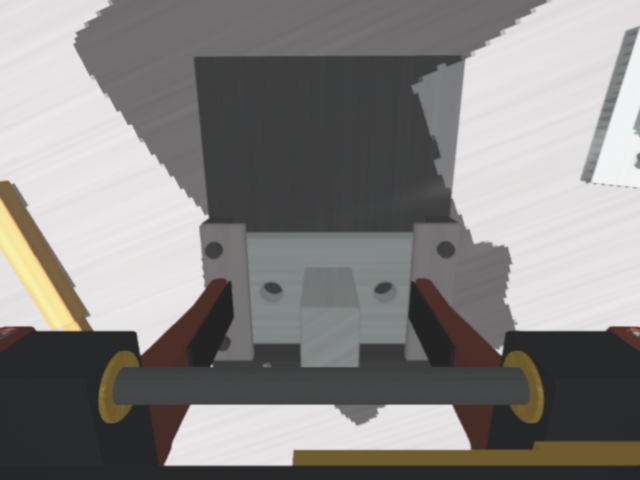

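```bash
python3 -m handwheel '[{"gripper":0,"tx":0,"ty":0.0035,"tz":0,"rx":0,"ry":0,"rz":0},{"gripper":0,"tx":0,"ty":0,"tz":0,"rx":0,"ry":0,"rz":0}]'
python3 - <<'E'
from h import *
print(T_tool().round(4)); plan([549.6,145.1,217],158.8,1)
E
```

```text
t: 3.9
ee_pos: [551.6, 147.3, 219.0]
orientation: [0.581, 3.084, 0.002]
ft_force: [0.2, -1.2, 0.3]
width: 87.7
[[-9.315000e-01  3.637000e-01  3.100000e-03  5.515566e+02]
 [ 3.637000e-01  9.315000e-01  8.000000e-04  1.473027e+02]
 [-2.600000e-03  1.900000e-03 -1.000000e+00  2.190378e+02]
 [ 0.000000e+00  0.000000e+00  0.000000e+00  1.000000e+00]]
([0.001, -0.0028, 0.002], [0.1, 0.2, -0.1])
end [549.6 145.1 217. ] yaw 158.77
```

```bash
python3 -m handwheel '[{"gripper":0,"tx":0,"ty":-0.0025,"tz":0,"rx":0,"ry":0,"rz":0},{"gripper":0,"tx":0,"ty":0,"tz":0,"rx":0,"ry":0,"rz":0},{"gripper":0,"tx":0,"ty":0,"tz":0,"rx":0,"ry":0,"rz":0}]'
python3 - <<'E'
from h import *
print(ctrl.get_obs()['qvel'].round(3))
plan([549.6,145.1,217],158.8,1)
E
```

```text
t: 4.28
ee_pos: [549.9, 144.7, 217.4]
orientation: [0.581, 3.087, 0.0]
ft_force: [-0.4, -0.2, -0.1]
width: 87.4
[ 0.     0.004  0.001 -0.001  0.     0.002]
([0.0004, 0.0002, 0.0004], [0.0, 0.0, -0.1])
end [549.6 145.1 217. ] yaw 158.78
```

Settled, on target within 0.5 mm. Closing.

```bash
python3 -m handwheel '[{"gripper":1,"tx":0,"ty":0,"tz":0,"rx":0,"ry":0,"rz":0},{"gripper":1,"tx":0,"ty":0,"tz":0,"rx":0,"ry":0,"rz":0},{"gripper":1,"tx":0,"ty":0,"tz":0,"rx":0,"ry":0,"rz":0},{"gripper":1,"tx":0,"ty":0,"tz":0,"rx":0,"ry":0,"rz":0},{"gripper":1,"tx":0,"ty":0,"tz":0,"rx":0,"ry":0,"rz":0},{"gripper":1,"tx":0,"ty":0,"tz":0,"rx":0,"ry":0,"rz":0}]'
```

```text
t: 5.03
ee_pos: [549.9, 144.7, 217.2]
orientation: [-0.581, -3.087, 0.0]
ft_force: [1.3, 0.4, 0.6]
width: 31.7
```

```bash
python3 -m handwheel '[{"gripper":1,"tx":0,"ty":0,"tz":0,"rx":0,"ry":0,"rz":0},{"gripper":1,"tx":0,"ty":0,"tz":0,"rx":0,"ry":0,"rz":0},{"gripper":1,"tx":0,"ty":0,"tz":0,"rx":0,"ry":0,"rz":0}]'
```

```text
t: 5.4
ee_pos: [549.9, 144.7, 217.2]
orientation: [-0.581, -3.087, 0.0]
ft_force: [0.3, -0.6, -0.4]
width: 23.8
```

Gripped at 23.8 mm. Sliding out 88 mm along tool +x (slide outward).

```bash
python3 -m handwheel '[{"gripper":1,"tx":0.01,"ty":0,"tz":0,"rx":0,"ry":0,"rz":0},{"gripper":1,"tx":0.018,"ty":0,"tz":0,"rx":0,"ry":0,"rz":0},{"gripper":1,"tx":0.02,"ty":0,"tz":0,"rx":0,"ry":0,"rz":0},{"gripper":1,"tx":0.02,"ty":0,"tz":0,"rx":0,"ry":0,"rz":0},{"gripper":1,"tx":0.015,"ty":0,"tz":0,"rx":0,"ry":0,"rz":0},{"gripper":1,"tx":0.005,"ty":0,"tz":0,"rx":0,"ry":0,"rz":0},{"gripper":1,"tx":0,"ty":0,"tz":0,"rx":0,"ry":0,"rz":0},{"gripper":1,"tx":0,"ty":0,"tz":0,"rx":0,"ry":0,"rz":0}]'
python3 - <<'E'
from h import *
p=shot('wrist'); save(p,'w4.png'); p=shot('top'); cv2.imwrite('pics/t4.png',cv2.resize(p['image'][180:360,180:500,::-1],(800,450)))
E
```

```text
t: 6.4
ee_pos: [467.9, 176.7, 217.2]
orientation: [-0.581, -3.087, 0.0]
ft_force: [-2.7, 1.5, 2.5]
width: 23.6
```

View pics/w4.png

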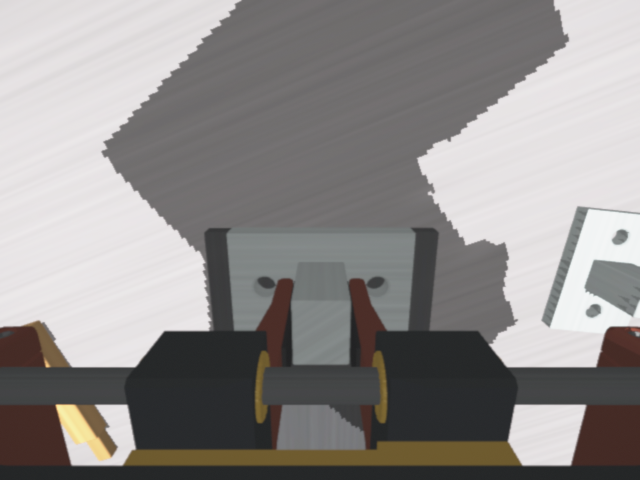

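View pics/t4.png

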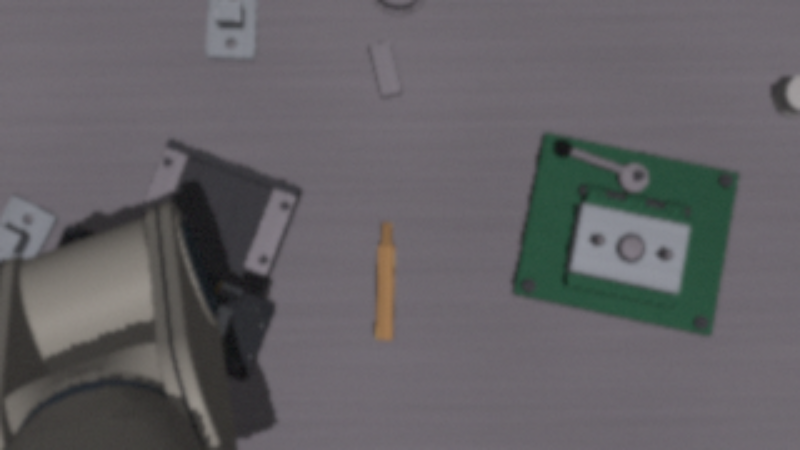

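The half is clear of the lips (top crop (190,240)), held in the gripper, plate flat. Lifting and moving to where the wrist camera sees the fixture.

```bash
python3 -m handwheel '[{"gripper":1,"tx":0,"ty":0,"tz":-0.01,"rx":0,"ry":0,"rz":0},{"gripper":1,"tx":0,"ty":0,"tz":-0.03,"rx":0,"ry":0,"rz":0},{"gripper":1,"tx":0,"ty":0,"tz":-0.04,"rx":0,"ry":0,"rz":0},{"gripper":1,"tx":0,"ty":0,"tz":-0.04,"rx":0,"ry":0,"rz":0},{"gripper":1,"tx":0,"ty":0,"tz":-0.04,"rx":0,"ry":0,"rz":0},{"gripper":1,"tx":0,"ty":0,"tz":-0.02,"rx":0,"ry":0,"rz":0},{"gripper":1,"tx":0,"ty":0,"tz":0,"rx":0,"ry":0,"rz":0}]'
python3 - <<'E'
from h import *
plan([610,-240,400],168,9)
E
```

```text
t: 7.38
ee_pos: [468.4, 176.6, 398.9]
orientation: [0.581, 3.084, 0.003]
ft_force: [-0.1, 0.2, -3.5]
width: 24.0
([-0.0315, -0.0374, -0.0001], [0.0, 0.0, -1.0])
([-0.0308, -0.0379, -0.0001], [0.0, 0.0, -1.0])
([-0.0302, -0.0385, -0.0001], [0.0, 0.0, -1.0])
([-0.0295, -0.039, -0.0001], [0.0, 0.0, -1.0])
([-0.0288, -0.0395, -0.0001], [0.0, 0.0, -1.0])
([-0.0281, -0.04, -0.0001], [0.0, 0.0, -1.0])
([-0.0274, -0.0405, -0.0001], [0.0, 0.0, -1.0])
([-0.0268, -0.0409, -0.0001], [0.0, 0.0, -1.0])
([-0.026, -0.0414, -0.0002], [0.0, 0.0, -1.0])
end [ 610. -240.  400.] yaw 167.66
```

```bash
python3 -m handwheel '[{"gripper":1,"tx":-0.016,"ty":-0.019,"tz":0,"rx":0,"ry":0,"rz":-0.5},{"gripper":1,"tx":-0.031,"ty":-0.038,"tz":0,"rx":0,"ry":0,"rz":-1},{"gripper":1,"tx":-0.030,"ty":-0.0385,"tz":0,"rx":0,"ry":0,"rz":-1},{"gripper":1,"tx":-0.0295,"ty":-0.039,"tz":0,"rx":0,"ry":0,"rz":-1},{"gripper":1,"tx":-0.029,"ty":-0.0395,"tz":0,"rx":0,"ry":0,"rz":-1},{"gripper":1,"tx":-0.028,"ty":-0.04,"tz":0,"rx":0,"ry":0,"rz":-1},{"gripper":1,"tx":-0.0275,"ty":-0.0405,"tz":0,"rx":0,"ry":0,"rz":-1},{"gripper":1,"tx":-0.027,"ty":-0.041,"tz":0,"rx":0,"ry":0,"rz":-1}]'
python3 -m handwheel '[{"gripper":1,"tx":-0.026,"ty":-0.041,"tz":0,"rx":0,"ry":0,"rz":-1},{"gripper":1,"tx":-0.013,"ty":-0.021,"tz":0,"rx":0,"ry":0,"rz":-0.7},{"gripper":1,"tx":0,"ty":0,"tz":0,"rx":0,"ry":0,"rz":0},{"gripper":1,"tx":0,"ty":0,"tz":0,"rx":0,"ry":0,"rz":0}]'
python3 - <<'E'
from h import *
import pickle
print(T_tool().round(4)); p=shot('wrist'); save(p,'w5.png'); pickle.dump(p,open('w5.pkl','wb'))
s=cloud(p).reshape(-1,3)
for lo,hi in [(37,44),(38,42),(44.5,65),(5,12),(12,20)]: fit(s,lo,hi,(511,-219),75)
E
```

```text
t: 8.38
ee_pos: [583.6, -173.7, 395.3]
orientation: [-0.377, -3.116, -0.001]
ft_force: [0.9, -0.1, -3.9]
width: 24.0
t: 8.88
ee_pos: [606.6, -240.9, 395.6]
orientation: [-0.332, -3.121, -0.002]
ft_force: [-0.7, 0.5, -3.8]
width: 23.7
[[-9.776000e-01  2.103000e-01 -2.600000e-03  6.066046e+02]
 [ 2.103000e-01  9.776000e-01  1.300000e-03 -2.408689e+02]
 [ 2.800000e-03  8.000000e-04 -1.000000e+00  3.956288e+02]
 [ 0.000000e+00  0.000000e+00  0.000000e+00  1.000000e+00]]
37 44 7133 [ 511.6 -219.7] [96.2 60.1] 77.2 mean [ 510.7 -219.5   40.4]
38 42 7021 [ 511.6 -219.7] [96.2 60.1] 77.2 mean [ 510.7 -219.5   40.4]
44.5 65 654 [ 511.4 -219.6] [68.8 18.9] 77.9 mean [ 511.6 -219.9   49.9]
5 12 18 [ 489.3 -226.6] [ 98.3 139.6] 20.5 mean [ 481.7 -231.    11.6]
12 20 7309 [ 518.5 -220.8] [149.9 133.9] 77.1 mean [ 508.1 -218.    14.4]
```

View pics/w5.png

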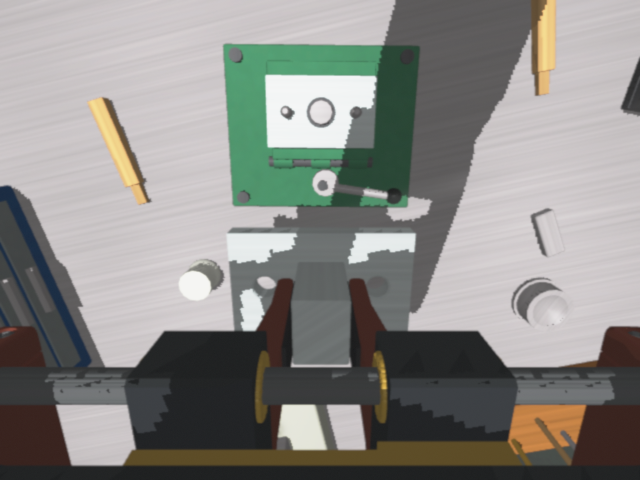

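```bash
python3 - <<'E'
from h import *
import pickle
p=pickle.load(open('w5.pkl','rb'))
v,u=np.mgrid[0:480,0:640]; z=p['range_z'].astype(float)
c=np.stack([(u-p['cx'])/p['f']*z,-(v-p['cy'])/p['f']*z,-z],-1)
M=np.array(p['T_tool_cam']); t=c@M[:3,:3].T+M[:3,3]
t[z==0]=np.nan
s=t[225:360].reshape(-1,3); s=s[np.isfinite(s[:,0])]
m=(abs(s[:,0])<45)&(abs(s[:,1])<60)&(s[:,2]>180)&(s[:,2]<230)
q=s[m]; print(np.histogram(q[:,2],bins=np.arange(180,231,3)))
# plate top layer
med=np.median(q[:,2]); pl=q[abs(q[:,2]-med)<4]; print(med,pl.min(0),pl.max(0))
A=np.c_[pl[:,:2],np.ones(len(pl))]; print('plane',np.linalg.lstsq(A,pl[:,2],rcond=None)[0].round(4))
# front edge: max x per y bin
ys=np.arange(-46,47,4); e=[pl[(pl[:,1]>y)&(pl[:,1]<y+3)][:,0].max() for y in ys[:-1]]
print(np.round(e,1), np.polyfit(ys[:-1],e,1).round(4)); print('y edges',np.percentile(pl[pl[:,0]>5][:,1],[0.3,99.7]))
# block top
b=s[(s[:,2]>140)&(s[:,2]<157)&(abs(s[:,0])<30)&(abs(s[:,1])<11)]; print('block',len(b),b.min(0),b.max(0))
im=cv2.resize(p['image'][30:320,200:430,::-1],None,fx=3,fy=3)[:600]; cv2.imwrite('pics/w5c.png',im[:, :690])
E
```

```text
(array([ 146,  106,   99,   98, 7055, 4013,  423,  342,  233,    5,    0,
          0,    0,    0,    0,    0]), array([180, 183, 186, 189, 192, 195, 198, 201, 204, 207, 210, 213, 216,
       219, 222, 225, 228]))
194.81793841828568 [-26.18756172 -47.83790423 190.84416691] [ 30.79952662  48.65896888 198.8168029 ]
plane [ 2.100000e-03 -1.100000e-03  1.948115e+02]
[30.5 30.5 30.5 30.5 30.6 30.7 30.6 30.4 30.7 30.6 30.5 30.7 30.6 30.5
 30.5 30.6 30.8 30.6 30.5 30.7 30.5 30.4 30.4] [-2.00000e-04  3.05556e+01]
y edges [-47.33157697  48.20986387]
block 3652 [-12.65975546 -10.9998867  146.79728785] [ 16.15110228  10.99613967 156.99178305]
```

View pics/w5c.png

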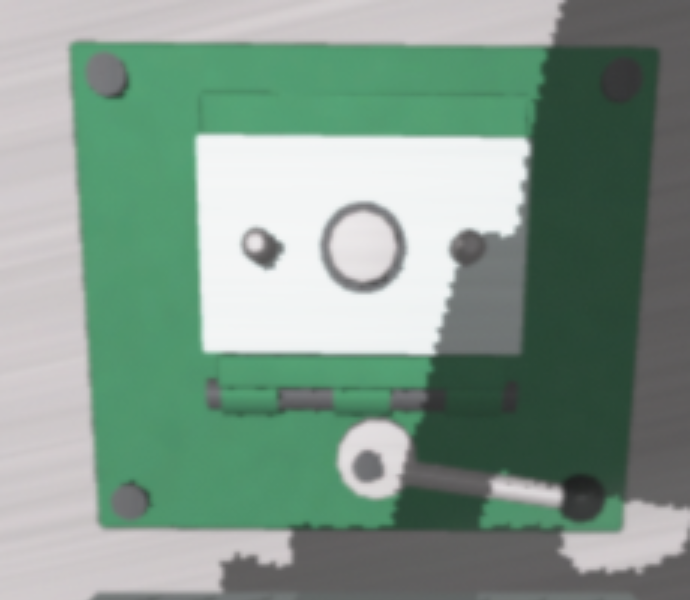

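The view shows the fixture face, with dowels at crop (260,245)/(467,245) and the pin at (363,247); the measured face is 96.2x60.1 mm at z 40.4, matching. The held plate is centred within 0.5 mm and flat. Going above the dowels (TCP z 280).

```bash
python3 - <<'E'
from h import *
plan([512,-220.3,285],167.2,5)
E
```

```text
([0.0193, -0.0, 0.0223], [0.0, -0.0, 0.1])
([0.0193, -0.0001, 0.0222], [0.0, -0.0, 0.1])
([0.0193, -0.0001, 0.0223], [0.0, -0.0, 0.1])
([0.0193, -0.0001, 0.0222], [0.0, -0.0, 0.1])
([0.0194, -0.0002, 0.0223], [0.0, -0.0, 0.1])
end [ 512.  -220.3  285. ] yaw 167.4
```

```bash
python3 -m handwheel '[{"gripper":1,"tx":0.019,"ty":0,"tz":0.022,"rx":0,"ry":0,"rz":0.1},{"gripper":1,"tx":0.0195,"ty":0,"tz":0.022,"rx":0,"ry":0,"rz":0.1},{"gripper":1,"tx":0.0195,"ty":0,"tz":0.022,"rx":0,"ry":0,"rz":0.1},{"gripper":1,"tx":0.0195,"ty":0,"tz":0.022,"rx":0,"ry":0,"rz":0.1},{"gripper":1,"tx":0.019,"ty":0,"tz":0.022,"rx":0,"ry":0,"rz":0.1},{"gripper":1,"tx":0,"ty":0,"tz":0,"rx":0,"ry":0,"rz":0},{"gripper":1,"tx":0,"ty":0,"tz":0,"rx":0,"ry":0,"rz":0},{"gripper":1,"tx":0,"ty":0,"tz":0,"rx":0,"ry":0,"rz":0}]'
python3 - <<'E'
from h import *
print(T_tool().round(4))
plan([512,-220.3,276],167.2,2)
E
```

```text
t: 9.93
ee_pos: [514.1, -221.0, 288.4]
orientation: [0.344, 3.12, -0.001]
ft_force: [-0.5, -0.1, -3.4]
width: 23.9
[[-9.759000e-01  2.180000e-01  2.700000e-03  5.141004e+02]
 [ 2.180000e-01  9.759000e-01 -1.200000e-03 -2.209869e+02]
 [-2.900000e-03 -6.000000e-04 -1.000000e+00  2.884000e+02]
 [ 0.000000e+00  0.000000e+00  0.000000e+00  1.000000e+00]]
([0.0011, 0.0001, 0.0062], [-0.0, 0.1, 0.1])
([0.0011, 0.0001, 0.0062], [-0.0, 0.1, 0.1])
end [ 512.  -220.3  276. ] yaw 167.21
```

```bash
python3 -m handwheel '[{"gripper":1,"tx":0.001,"ty":0,"tz":0.006,"rx":0,"ry":0,"rz":0.1},{"gripper":1,"tx":0.001,"ty":0,"tz":0.006,"rx":0,"ry":0,"rz":0.1},{"gripper":1,"tx":0,"ty":0,"tz":0,"rx":0,"ry":0,"rz":0},{"gripper":1,"tx":0,"ty":0,"tz":0,"rx":0,"ry":0,"rz":0},{"gripper":1,"tx":0,"ty":0,"tz":0,"rx":0,"ry":0,"rz":0},{"gripper":1,"tx":0,"ty":0,"tz":0,"rx":0,"ry":0,"rz":0}]'
python3 - <<'E'
from h import *
print(T_tool().round(4))
plan([512,-220.3,276],167.2,1)
p=shot('wrist'); save(p,'w6.png')
p=shot('side'); cv2.imwrite('pics/s6.png',cv2.resize(p['image'][180:300,300:460,::-1],(800,600)))
E
```

```text
t: 10.68
ee_pos: [511.0, -220.4, 275.3]
orientation: [0.351, 3.122, -0.0]
ft_force: [-1.0, -0.9, -4.3]
width: 24.0
[[-9.751000e-01  2.219000e-01  3.000000e-04  5.109967e+02]
 [ 2.219000e-01  9.751000e-01 -1.000000e-04 -2.204439e+02]
 [-3.000000e-04 -0.000000e+00 -1.000000e+00  2.753034e+02]
 [ 0.000000e+00  0.000000e+00  0.000000e+00  1.000000e+00]]
([-0.0009, 0.0004, -0.0007], [-0.0, 0.0, -0.0])
end [ 512.  -220.3  276. ] yaw 167.18
```

View pics/w6.png

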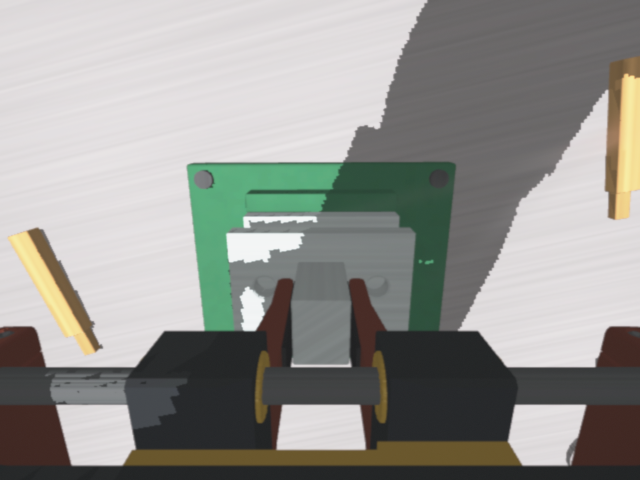

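View pics/s6.png

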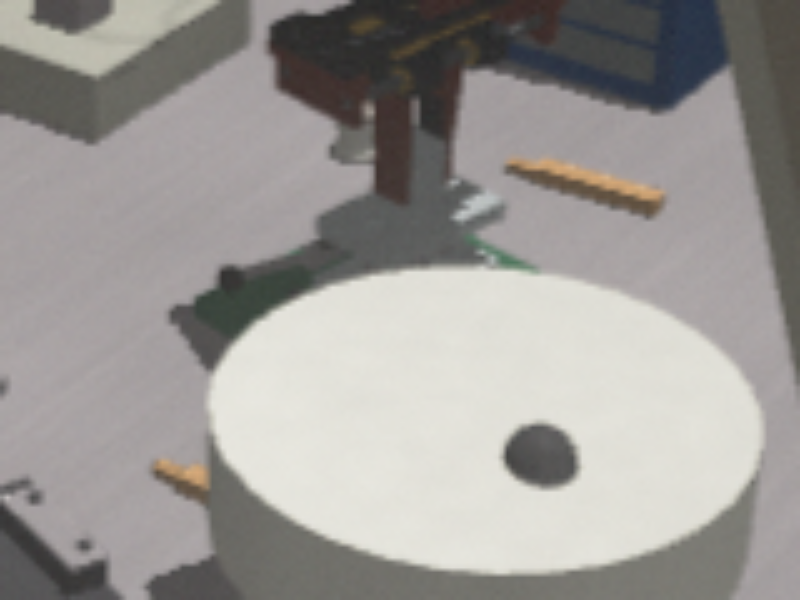

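The plate hovers over the lower half, axes parallel; lower face's front edge shows at (320,218). Correcting 0.9 mm and lowering onto the dowel tapers.

```bash
python3 -m handwheel '[{"gripper":1,"tx":-0.0009,"ty":0.0003,"tz":0.003,"rx":0,"ry":0,"rz":0},{"gripper":1,"tx":0,"ty":0,"tz":0.003,"rx":0,"ry":0,"rz":0},{"gripper":1,"tx":0,"ty":0,"tz":0.003,"rx":0,"ry":0,"rz":0},{"gripper":1,"tx":0,"ty":0,"tz":0.003,"rx":0,"ry":0,"rz":0},{"gripper":1,"tx":0,"ty":0,"tz":0,"rx":0,"ry":0,"rz":0},{"gripper":1,"tx":0,"ty":0,"tz":0,"rx":0,"ry":0,"rz":0}]'
```

```text
t: 11.52
ee_pos: [511.9, -220.3, 263.2]
orientation: [-0.351, -3.122, -0.0]
ft_force: [-0.5, -0.2, -4.7]
width: 24.2
```

```bash
python3 -m handwheel '[{"gripper":1,"tx":0,"ty":0,"tz":0.002,"rx":0,"ry":0,"rz":0},{"gripper":1,"tx":0,"ty":0,"tz":0.002,"rx":0,"ry":0,"rz":0},{"gripper":1,"tx":0,"ty":0,"tz":0.002,"rx":0,"ry":0,"rz":0},{"gripper":1,"tx":0,"ty":0,"tz":0.002,"rx":0,"ry":0,"rz":0},{"gripper":1,"tx":0,"ty":0,"tz":0,"rx":0,"ry":0,"rz":0},{"gripper":1,"tx":0,"ty":0,"tz":0,"rx":0,"ry":0,"rz":0}]'
```

```text
t: 12.28
ee_pos: [511.9, -220.3, 255.2]
orientation: [0.351, 3.122, -0.0]
ft_force: [-0.4, 0.3, -4.4]
width: 23.7
```

Down 10.6 mm on the dowels with no contact force. Now against the ejector (starts at about z 253).

```bash
python3 -m handwheel '[{"gripper":1,"tx":0,"ty":0,"tz":0.001,"rx":0,"ry":0,"rz":0},{"gripper":1,"tx":0,"ty":0,"tz":0.001,"rx":0,"ry":0,"rz":0},{"gripper":1,"tx":0,"ty":0,"tz":0.001,"rx":0,"ry":0,"rz":0},{"gripper":1,"tx":0,"ty":0,"tz":0.001,"rx":0,"ry":0,"rz":0},{"gripper":1,"tx":0,"ty":0,"tz":0,"rx":0,"ry":0,"rz":0},{"gripper":1,"tx":0,"ty":0,"tz":0,"rx":0,"ry":0,"rz":0}]'
python3 -m handwheel '[{"gripper":1,"tx":0,"ty":0,"tz":0.001,"rx":0,"ry":0,"rz":0},{"gripper":1,"tx":0,"ty":0,"tz":0.001,"rx":0,"ry":0,"rz":0},{"gripper":1,"tx":0,"ty":0,"tz":0.001,"rx":0,"ry":0,"rz":0},{"gripper":1,"tx":0,"ty":0,"tz":0,"rx":0,"ry":0,"rz":0},{"gripper":1,"tx":0,"ty":0,"tz":0,"rx":0,"ry":0,"rz":0}]'
```

```text
t: 13.02
ee_pos: [511.9, -220.3, 251.4]
orientation: [0.351, 3.122, -0.0]
ft_force: [-0.6, 1.3, 1.8]
width: 23.5
t: 13.65
ee_pos: [511.9, -220.3, 248.3]
orientation: [0.351, 3.122, -0.0]
ft_force: [-1.6, 1.2, 4.5]
width: 23.8
```

```bash
python3 -m handwheel '[{"gripper":1,"tx":0,"ty":0,"tz":0.001,"rx":0,"ry":0,"rz":0},{"gripper":1,"tx":0,"ty":0,"tz":0.0005,"rx":0,"ry":0,"rz":0},{"gripper":1,"tx":0,"ty":0,"tz":0,"rx":0,"ry":0,"rz":0},{"gripper":1,"tx":0,"ty":0,"tz":0,"rx":0,"ry":0,"rz":0}]'
python3 -m handwheel '[{"gripper":1,"tx":0,"ty":0,"tz":0.0005,"rx":0,"ry":0,"rz":0},{"gripper":1,"tx":0,"ty":0,"tz":0,"rx":0,"ry":0,"rz":0},{"gripper":1,"tx":0,"ty":0,"tz":0,"rx":0,"ry":0,"rz":0}]'
python3 -m handwheel '[{"gripper":1,"tx":0,"ty":0,"tz":0.0005,"rx":0,"ry":0,"rz":0},{"gripper":1,"tx":0,"ty":0,"tz":0,"rx":0,"ry":0,"rz":0},{"gripper":1,"tx":0,"ty":0,"tz":0,"rx":0,"ry":0,"rz":0}]'
```

```text
t: 14.15
ee_pos: [511.9, -220.3, 247.2]
orientation: [0.351, 3.122, -0.0]
ft_force: [-3.1, 1.3, 9.1]
width: 24.0
t: 14.52
ee_pos: [511.9, -220.3, 247.1]
orientation: [0.351, 3.122, -0.0]
ft_force: [-5.3, 2.9, 15.0]
width: 24.0
t: 14.9
ee_pos: [511.9, -220.3, 247.1]
orientation: [0.351, 3.122, -0.0]
ft_force: [-6.5, 3.3, 20.9]
width: 24.1
```

Hard stop at z 247.1 (closed predicted 246.8), about 25 N of push. Checking seating and grip stability.

```bash
python3 -m handwheel '[{"gripper":1,"tx":0,"ty":0,"tz":0,"rx":0,"ry":0,"rz":0},{"gripper":1,"tx":0,"ty":0,"tz":0,"rx":0,"ry":0,"rz":0},{"gripper":1,"tx":0,"ty":0,"tz":0,"rx":0,"ry":0,"rz":0},{"gripper":1,"tx":0,"ty":0,"tz":0,"rx":0,"ry":0,"rz":0}]'
python3 - <<'E'
from h import *
p=shot('wrist'); save(p,'w7.png'); w=cloud(p); T=T_tool()
s=w.reshape(-1,3); t=(s-T[:3,3])@T[:3,:3]
m=(t[:,0]>18)&(t[:,0]<29)&(abs(t[:,1])<44)&(s[:,2]>35)&(s[:,2]<75); q=s[m]
print('plate top z',np.median(q[:,2]),'tool z',np.median(t[m][:,2]))
A=np.c_[t[m][:,:2],np.ones(m.sum())]; print('slope',np.linalg.lstsq(A,q[:,2],rcond=None)[0])
pl=t[(s[:,2]>48)&(s[:,2]<56)&(abs(t[:,0])<40)&(abs(t[:,1])<60)]; print('front',np.percentile(pl[:,0],99.8),'y',np.percentile(pl[:,1],[.3,99.7]))
E
```

```text
t: 15.4
ee_pos: [511.9, -220.3, 247.1]
orientation: [0.351, 3.122, -0.0]
ft_force: [-6.7, 2.9, 20.6]
width: 23.8
plate top z 52.45339973237441 tool z 194.67316351117384
slope [2.27764505e-03 7.68776683e-04 5.23880551e+01]
front 30.555638994184566 y [-47.41219467  48.2435947 ]
```

View pics/w7.png

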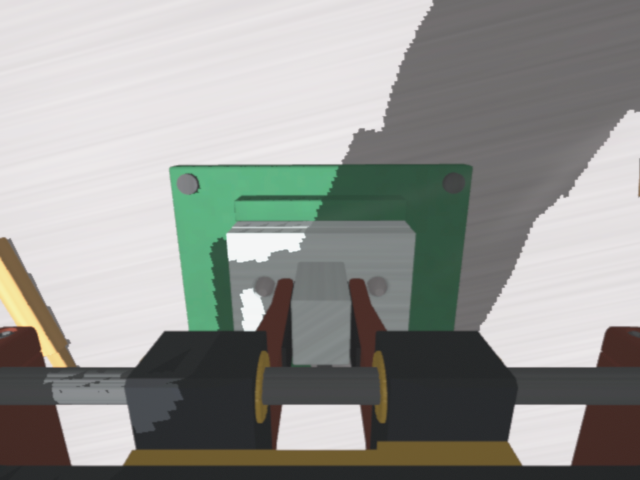

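Both holes (264,286) and (377,286) are filled by dowels. The plate top is 12.0 mm above the measured face, flat, and the force is steady. Handing in.

```bash
python3 -c "
from workcell import ctrl
print(ctrl.close_job()); o=ctrl.get_obs(); print(o['t'],o['ee_pos'],o['ft_force'],o['width'])"
```

```text
the job is handed in; nothing more can be done
None
the job is handed in; nothing more can be done
```

The job is handed in with the upper mould half fitted on both dowels and the robot still gripping it and pressing it shut. It took about 15.5 s of the 54 s allowed.

I gripped the block in the slide and slid the half about 88 mm out along the slide floor. I then lifted it to the fixture, lowered it onto the dowels without any contact force, and pressed until it hit a hard stop.

Last checks before handing in:
- **Closed:** the plate top is 12.0 mm above the lower face I measured, which matches the plate thickness. The arm stopped at z 247.1 mm, where I expected 246.8 mm.
- **Position and tilt:** both dowels fill their holes, tilt is about 0.002 rad, and the centre is about 0.5 mm or less from the measured face centre.
- **Push:** about 25 N downward, made up of 20.6 N on the sensor plus roughly 4.4 N of held weight. It stayed steady for half a second with no grip slip.

- **Refused move:** my first move was refused because the rows lacked some keys, so nothing moved.
- **Not measured directly:** I inferred the ejector pin travel from the closed height. I saw no bystander disturbed in the pictures I looked at, but I did not measure their positions again at the end.
- **Unexplained:** a sideways force of about 7 N remained while pressing, probably the half resting against a dowel.
- **After hand-in:** the interface returned no state, so I have no readings from the final second.

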